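# Clamp a birch slice with the cam lever and hold the cam at its peak

## Robot

A 6-joint arm with a two-finger parallel gripper is mounted at the origin on the work surface. World frame = base frame: x ahead of the robot, y to its left, z up, the work surface at z = 0. Lengths are in mm, angles in rad, forces in N, time in s.
With the tool pointing down it reaches from about 300 to 775 mm from the base axis. Payload 14.6 kg.
Tool frame: the origin (TCP) lies between the finger pads; the fingertips stand 22 mm ahead of it and the grasp point (between the pads) lies 3 mm ahead of it (manip.tcp_to_tips is the distance from the TCP to the fingertips, in mm); y points along the fingers, z is the direction in which the jaws open and shut, and the axes are right-handed (so a half turn about y gives the same grasp; the last joint's range is limited). The gripper opens to 94 mm and grips with 3 to 60 N. Pads are 16 mm wide; open, the fingers measure 119 mm over their backs; the gripper's body (75 mm by 177 mm) begins 78 mm behind the grasp point.
Start: joints at [-1.257, 0.3, 1.521, -0, 1.321, -0.067], TCP at [204.407, -510.595, 227.446] pointing down, gripper open.
Joint ranges: [-3.03, 3.03], [-0.79, 2.21], [0.23, 2.52], [-1.04, 4.18], [0, 3.07], [-2.55, 2.55]. Speed limits (rad/s): [2.22, 2.22, 2.57, 3.14, 3.14, 3.14].

## Interface

Orientations are given as [roll, pitch, yaw] about the fixed x, y, z axes, in that order (R = Rz(yaw) Ry(pitch) Rx(roll)).
In Python, from cell import manip gives the robot as it stands.
- The arm moves only by the shell command python3 -m jog 'ROWS' [OPENING] [FORCE]. ROWS is JSON, one flat list of numbers, 6 for each row, row after row: the shift along the tool's x, y, z in mm, then the turn, a rotation vector about the tool's x, y, z in degrees. A call has 1 to 10 rows; each row is the pose to reach, as a shift and turn from the pose commanded when the call began, along the tool's axes at that moment; what a row does not reach only later rows make up. A row lasts 1/12 s, in which the tool goes at most 41.7 mm and 7.16 degrees, less where a joint would pass 70% of its speed; a pose out of reach is approached as far as the arm can. A call with a gripper value outside its range is refused whole. OPENING is the finger opening in mm, from 0 to 94, set as the call begins (- or left out, the last holds). The fingers move at their own pace and stop on an object; FORCE is the grip in N (left out, the last holds). Time passes only in rows, so rows that repeat a pose let the fingers close. It gives the time, the measured TCP pose, the force and the opening at its end, in the units of the state.
- manip.read_state(): the state, without advancing time (a new reading comes with each control period).
- manip.camera(name): name is "scene" or "top" or "wrist"; returns a dict with "img" (400x640x3 uint8, red, green, blue), "intrinsics" (3x3 intrinsics, pixels), "origin" and "orientation" of the camera in the world. Camera axes: x right, y down, z forward; pixel columns grow to the right and rows downward; lengths in mm; the calibration is good to about 2 mm. The wrist camera is an equidistant fisheye: a pixel r from the principal point sees the ray r / f radians off the axis. A picture is of the moment at which its call begins. There is no depth.
- manip.sign_off(): hands the job in, once; it reports no verdict.
Trained networks look in a picture, given as the dict that the camera call returned (one of the last four; its "shot" number tells which), for a name from the list of things; names that differ only in an ending like _2 or _b are one class to them, and where a whole thing is asked for, a point or a joint stands for the part that bears it (a point fixed in the world has none). Each returns a list of dicts, best first, with "score" (0 to 1); they miss things now and then, are a little off and sometimes report something else, mostly with a low value. They report only what shows in the picture. A call takes as long as a camera call. They do not tell look-alikes from the thing itself.
- manip.masks_of(thing, picture): "pixels" (400x640 bool, what is visible of it) and "xy" ([column, row] in pixels, amid what is visible of it).
- manip.tip_of(thing, picture): "xy" ([column, row] in pixels: a listed point, or the origin of a listed thing).
The state is a dict: "clock": time; "joints": joint angles; "qd": joint speeds; "effort": joint torques, N m; "eef_pos": TCP position; "eef_rot": TCP orientation; "wrist_force": force on the tool from outside, world axes, zero at the start; "moment": the same for the moment, N m; "finger_gap": finger opening in mm.
Only numpy, scipy, OpenCV 4.12 (cv2) and the standard library are available. Lean on these libraries where they do the work, as an engineer would, in place of code of your own. Each camera call takes 0.05 s, during which the arm holds its last target.

## Task

Pick up the small birch slice, lay it flat (do not drop it) on its ring mark on the clamping board, between the two steel rollers and the open orange jaw, and let go of it. Then take the upright black knob of the red cam lever, turn the lever to the cam's highest lift, where it points at the red mark and the jaw presses the slice against both rollers, and finish while still holding the knob there, since the lever springs back if released. Leave the large slice, the jar and the chisel where they are.

Things in the scene. Friction and masses are not known exactly. Their poses are not given: they have to be found in the camera images.
- slice: small round birch slice with brown bark edge and pale face, a disc 62 mm in diameter and 20 mm thick, 35 to 60 g, lying flat on the table; origin at the centre of its underside, z up. The only other disc like it is the 100 mm large slice
- fixture: plywood clamping board fixed to the table, 12 mm thick; origin at table height under the seat; spans x -105 to 105, y -180 to 70 mm. Stop: two free-spinning steel rollers (12 mm diameter, tops 38 mm above the table) at x +-26, y 31 mm, 4 mm clear of a slice on the mark. Jaw guides, tops at 30 mm, at x +-22 to +-34, y -80 to -45 mm. The slice's two sides along x stay free for fingers
- seat (a point): centre of the ring mark (65 mm outside diameter) on the board's top, 12 mm above the table, where the centre of the slice's underside belongs; axes as the board's. The jaw then pushes the slice 5 mm along +y, to home
- home (a point): where the centre of the slice's underside comes to lie when clamped against both rollers: 5 mm from the seat along the board's +y
- jaw: orange jaw pad, 36 mm wide, 14 to 34 mm above the table, sprung on a blue carriage; origin at the foot of its front face's middle, at board-top height. Slides along the board's +y: open, its front is 42 mm from the seat (11 mm clear of a slice on the mark, 6 mm with the lever at 0.25); as it closes it pushes the slice into the rollers, and at full lift presses it with about 16 N
- carriage (a joint): lift of the cam: travel of the blue carriage in m, 0 at rest, 0.020 at the highest lift; driven by the lever only, through an eccentric (18 mm) and a brass strap. It is greatest at the lever angle 1.5 and falls again past it, by 3 mm at 2.0
- cam_lever (a joint): angle of the red cam lever, rad, 0 to 2.0, growing clockwise from above; starts at 0 to 0.25. 0: points about along the board's -y; 1.5: along the board's -x, over the red mark: highest lift. Its direction is at angle (pi + 1.5 - value) from the board's +x. A spring turns it back towards 0 (1 to 3 N at the knob, light friction): unheld it does not stay at the peak
- knob: upright black round knob at the end of the lever, 22 mm in diameter, 42 mm tall, from 52 to 94 mm above the table, turning with the lever 90 mm from the cam's axis; the lever's arm beneath it spans 44 to 52 mm above the table. Origin at the centre of the knob's underside; it spins freely on its pin, so a grip need not turn with the lever
- cam_axis (a point): the vertical axis of the cam lever, at board top height (12 mm above the table); 125 mm from the seat along the board's -y
- peak_mark (a point): red dot, 14 mm in diameter, with a short red dash on the board's top, 90 mm from the cam's axis along the board's -x: the knob is straight above it at the highest lift
- big_slice: bystander: large birch slice, 100 mm in diameter, 22 mm thick; origin at the centre of its underside
- jar: bystander: amber jar with green cap, 60 mm in diameter, 72 mm tall, standing; origin at the centre of its underside
- chisel: bystander: wood-handled carving chisel lying along its x, 200 mm long, 24 mm wide, 20 mm tall; origin under it, handle towards its -x
Mind the look-alikes: they are no part of the job. Leave any purple look-alike of the slice alone.

How it is judged:
By the outcome, as a careful person would: the job done as asked, in the order asked, and still so for the second after the job is handed in, while the arm keeps its last pose, push and grip.
It also fails if it takes over 51 s, if anything falls off the work surface, if the arm or the gripper's body presses on something with over 40 N, if the wrist force passes 120 N, or if a joint passes its speed limit or range.

## Working session

There is one attempt and no reset: what is moved stays moved. The work goes in short steps, Python scripts to look and compute and a shell command to move; the robot and the scene stay as the last step left them, time stands still between calls to the robot, and variables do not carry over. Pictures are saved under pics/ and viewed, and the job is handed in when it is done.

```bash
ls; mkdir -p pics
python3 - <<'E'
from cell import manip
import cv2
print(manip.read_state(), manip.tcp_to_tips)
for n in ["scene","top","wrist"]:
    p=manip.camera(n)
    cv2.imwrite(f"pics/{n}0.png",p["img"][:,:,::-1])
    print(n,p["intrinsics"],p["origin"],p["orientation"],p["shot"])
E
```

```text
pics
{'clock': 0.0, 'joints': array([-1.25660782e+00,  3.00467488e-01,  1.52157638e+00, -1.23551792e-05,
        1.32071239e+00, -6.65694757e-02]), 'qd': array([ 2.77224323e-03,  1.75960957e-03,  1.21923065e-03,  2.05782544e-05,
        7.23496106e-04, -6.92539592e-04]), 'effort': array([ 3.94189692e-04, -5.31797361e+01, -3.52737844e+01,  7.09336298e-02,
        2.42916495e-02, -1.27127155e-04]), 'eef_pos': array([ 204.32937631, -510.37879095,  226.89028947]), 'eef_rot': array([-1.57195815e+00,  6.54627495e-05, -2.76083164e+00]), 'wrist_force': array([-0.26989911, -0.21007092, -0.24297571]), 'moment': array([-0.0649089 , -0.02563909, -0.04107162]), 'finger_gap': 93.99953166471713} 22.0
scene [[504.19778148   0.         310.30518576]
 [  0.         504.19778148 200.83059742]
 [  0.           0.           1.        ]] [1034.80965863  604.63068633 1182.72672069] [-2.53818074  0.00846666  2.44160634] 1
top [[472.91371157   0.         322.8025495 ]
 [  0.         472.91371157 195.01913821]
 [  0.           0.           1.        ]] [ 241.42845575  -17.23458079 1602.13753851] [-2.94539471  0.00536867 -1.54828874] 2
wrist [[309.70691629   0.         318.79270759]
 [  0.         309.70691629 200.39791216]
 [  0.           0.           1.        ]] [ 278.51781395 -480.35205828  383.88798572] [ 2.86347004e+00  1.66564975e-03 -1.18963859e+00] 3
```

View pics/scene0.png

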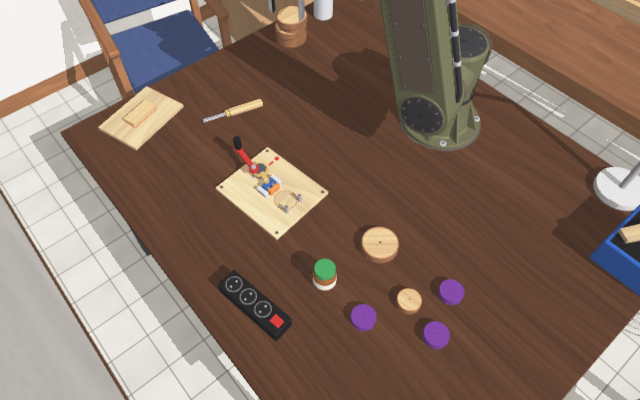

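View pics/top0.png

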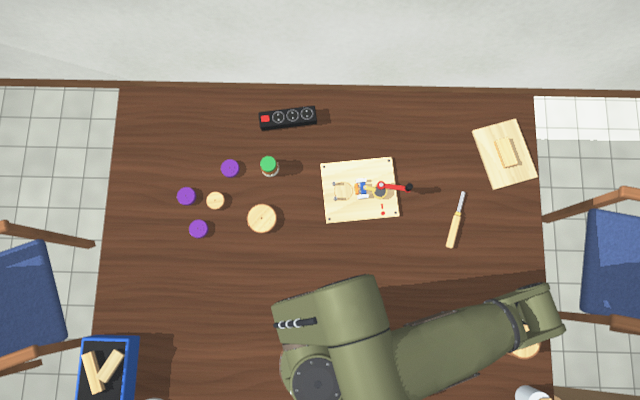

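View pics/wrist0.png

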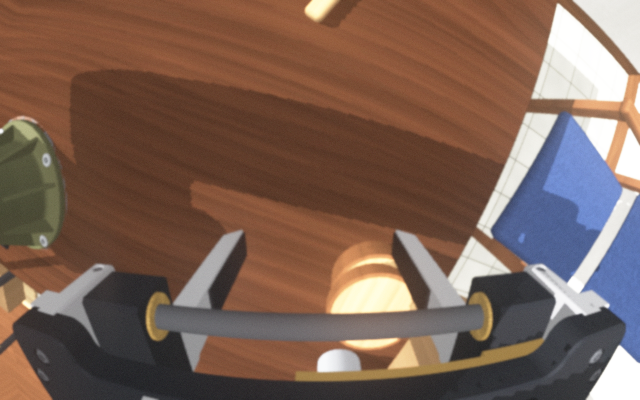

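The pictures show these disc-like things:
- **Small birch slice:** top (215,200), scene (409,300).
- **Large slice:** top (262,218), scene (380,243).
- **Purple look-alikes:** top (186,196), (230,168) and (198,229).
- **Jar:** green cap at top (268,163).

I choose the small pale disc at top (215,200). Next I measure, and check that choice in a close crop.

```bash
cat > h.py <<'E'
import numpy as np, cv2
from scipy.spatial.transform import Rotation as R
from cell import manip
def rot(p): return R.from_euler('xyz',p["orientation"]).as_matrix()
def topix(p,X):
    c=rot(p).T@(np.asarray(X,float)-p["origin"]); return (p["intrinsics"]@(c/c[2]))[:2]
def ray(p,uv,wrist=False):
    K=p["intrinsics"]; d=np.array([(uv[0]-K[0,2])/K[0,0],(uv[1]-K[1,2])/K[1,1],1.])
    if wrist:
        r=np.hypot(d[0],d[1]); d=np.array([d[0]/r*np.sin(r),d[1]/r*np.sin(r),np.cos(r)]) if r>1e-9 else np.array([0,0,1.])
    return rot(p)@d
def onz(p,uv,z,wrist=False):
    d=ray(p,uv,wrist); o=np.asarray(p["origin"],float); return o+d*(z-o[2])/d[2]
def wpix(p,X):
    c=rot(p).T@(np.asarray(X,float)-p["origin"]); r=np.hypot(c[0],c[1]); t=np.arctan2(r,c[2]); K=p["intrinsics"]
    return np.array([K[0,2]+K[0,0]*t*c[0]/r,K[1,2]+K[1,1]*t*c[1]/r])
def show(name,p,box=None,s=1):
    im=p["img"][:,:,::-1]
    if box: im=im[box[1]:box[3],box[0]:box[2]]
    cv2.imwrite(name,cv2.resize(im,None,fx=s,fy=s,interpolation=cv2.INTER_CUBIC))
E
python3 - <<'E'
from h import *
np.set_printoptions(precision=1,suppress=True)
zs=dict(slice=0,seat=12,home=12,cam_axis=12,peak_mark=12,knob=52,jaw=12,fixture=0,big_slice=0,jar=0,chisel=0)
for n in ["scene","top"]:
    p=manip.camera(n)
    for t,z in zs.items():
        for d in manip.tip_of(t,p)[:3]:
            print(n,t,round(d["score"],2),np.array(d["xy"]),onz(p,d["xy"],z)[:2])
    for d in manip.masks_of("slice",p)[:4]:
        print(n,"mask slice",round(d["score"],2),d["xy"],d["pixels"].sum(),onz(p,np.array(np.nonzero(d["pixels"])).mean(1)[::-1],14)[:2])
    if n=="top":
        show("pics/top1.png",p,(170,140,420,250),3.2)
    else: show("pics/scene1.png",p,(200,130,480,350),2.8)
E
```

```text
scene slice 0.89 [449.5 290.9] [427.6 414.9]
scene slice 0.61 [360.4 319.6] [651.6 324.5]
scene slice 0.6 [410.2 305.6] [532.1 378. ]
scene seat 0.62 [284.  198.8] [574.8 -72.5]
scene seat 0.21 [275.5 194.7] [584.4 -99.3]
scene home 0.71 [286.7 202.8] [577.5 -56.8]
scene home 0.27 [248.9 174.1] [ 598.3 -208.4]
scene cam_axis 0.92 [251.9 175.5] [ 594.7 -198.5]
scene peak_mark 0.94 [273.1 159.7] [ 511.1 -205.3]
scene knob 0.59 [238.6 150.4] [ 584.4 -271.1]
scene jaw 0.46 [271.9 194.5] [ 591.7 -106.5]
scene fixture 0.88 [285.3 202.8] [575.8 -66.2]
scene big_slice 0.86 [377.7 246.3] [475.3 205. ]
scene jar 0.9 [326.5 280.2] [645.2 191.2]
scene chisel 0.75 [234.9 112. ] [ 478.  -452.2]
scene mask slice 0.92 [411.6, 301.5] 504 [531.2 369. ]
scene mask slice 0.89 [449.8, 291.4] 506 [434.1 420.2]
scene mask slice 0.75 [357.9, 316.4] 540 [646.8 327.1]
scene mask slice 0.69 [436.1, 336.7] 626 [544.9 471. ]
top slice 0.73 [199.4 229.3] [431.4 416.5]
top slice 0.63 [214.4 197. ] [544.6 372.9]
top slice 0.6 [188.4 196. ] [546.2 463.1]
top seat 0.75 [343.6 190.6] [574.2 -72.6]
top home 0.88 [342.1 191.9] [569.5 -67.6]
top cam_axis 0.95 [377.6 187.9] [ 586.2 -189.3]
top peak_mark 0.89 [384.  214.4] [ 494.5 -211. ]
top knob 0.62 [405.9 187.7] [ 580.2 -279.7]
top jaw 0.46 [353.6 190.8] [ 574.2 -107. ]
top fixture 0.6 [342.3 191.1] [574.9 -68.6]
top big_slice 0.58 [261.8 220.5] [466.3 205.1]
top jar 0.53 [270.2 166.2] [658.4 184.8]
top chisel 0.85 [452.6 219.3] [ 484.6 -446.4]
top mask slice 0.75 [185.2, 195.9] 290 [541.9 466.4]
top mask slice 0.7 [198.8, 227.8] 290 [430.9 417.5]
top mask slice 0.53 [213.3, 199.8] 281 [527.3 366.6]
top mask slice 0.51 [230.0, 169.1] 247 [644.9 323.9]
```

View pics/top1.png

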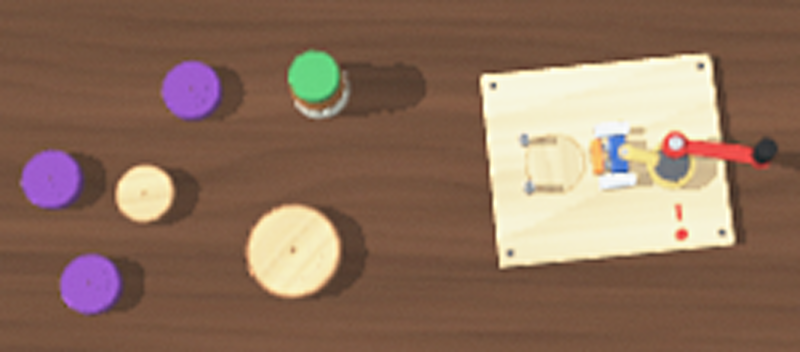

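View pics/scene1.png

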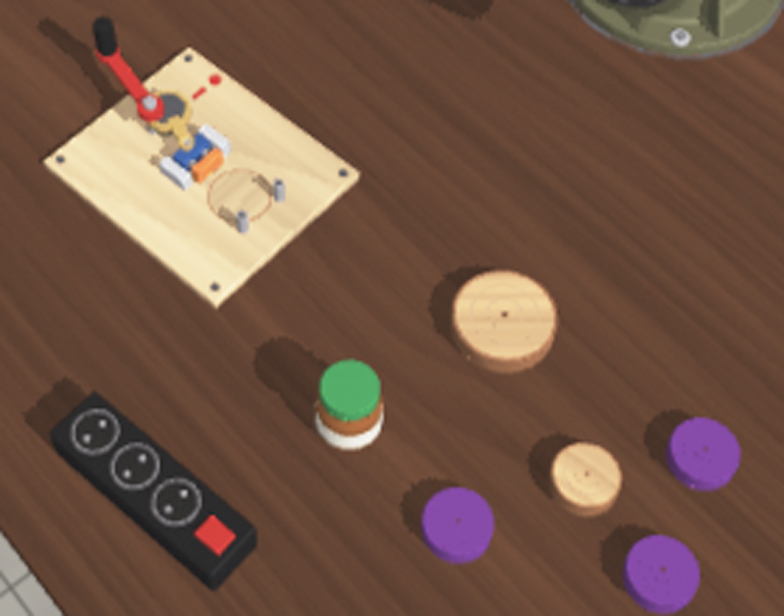

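The pale disc with the brown bark edge is the slice, at crop (145,193) in top and (587,478) in scene. The purple discs surround it. The board's ring is at (555,163) and the red mark at (681,233) in the top crop. I'll now fit the board's corners and the slice's face from both views.

```bash
cat > fit.py <<'E'
from h import *
from scipy.optimize import least_squares
np.set_printoptions(precision=2,suppress=True)
def boardcorners(p):
    m=max(manip.masks_of("fixture",p),key=lambda d:d["score"])["pixels"].astype(np.uint8)
    m=cv2.morphologyEx(m,cv2.MORPH_OPEN,np.ones((5,5)))
    hsv=cv2.cvtColor(p["img"],cv2.COLOR_RGB2HSV)
    c=max(cv2.findContours(m,0,1)[0],key=cv2.contourArea); h=cv2.convexHull(c)
    for e in range(2,30):
        a=cv2.approxPolyDP(h,e,True)
        if len(a)==4: break
    return a[:,0].astype(float),m
if __name__=="__main__":
    t=manip.camera("top"); s=manip.camera("scene")
    P=[]
    for n,p in(("top",t),("scene",s)):
        c,m=boardcorners(p)
        g=cv2.cvtColor(p["img"],cv2.COLOR_RGB2GRAY)
        c2=cv2.cornerSubPix(g,c.astype(np.float32).reshape(-1,1,2).copy(),(4,4),(-1,-1),(cv2.TERM_CRITERIA_EPS+cv2.TERM_CRITERIA_MAX_ITER,50,.01))[:,0]
        w=np.array([onz(p,q,12)[:2] for q in c2])
        print(n,c2.tolist()); print(w, [np.linalg.norm(w[i]-w[i-1]) for i in range(4)])
        B=np.array([[-105,-180],[105,-180],[105,70],[-105,70]],float)
        def f(x,k):
            a=x[2];Rm=np.array([[np.cos(a),-np.sin(a)],[np.sin(a),np.cos(a)]])
            return (np.roll(B@Rm.T+x[:2],k,0)-w).ravel()
        best=None
        for rev in (0,1):
            if rev: w=w[::-1]
            for k in range(4):
                r=least_squares(f,[575,-70,0.1],args=(k,))
                # cam axis near (590,-195)
                if best is None or r.cost<best.cost-1 and abs(r.x[2])<1: best=r if abs(r.x[2])<1 else best
        print("seat,yaw",best.x,"cost",best.cost)
        # pale face of slice
        hsv=cv2.cvtColor(p["img"],cv2.COLOR_RGB2HSV)
        u=topix(p,[530,369,20]).astype(int)
        m=((hsv[...,2]>190)&(hsv[...,0]<30)).astype(np.uint8); k=np.zeros_like(m); k[u[1]-18:u[1]+19,u[0]-18:u[0]+19]=1; m*=k
        ys,xs=np.nonzero(m); print("slice",len(xs),[xs.mean(),ys.mean()],onz(p,[xs.mean(),ys.mean()],20))
E
python3 fit.py
```

```text
top [[409.6552734375, 181.7546844482422], [399.27313232421875, 215.38648986816406], [326.1230163574219, 223.07879638671875], [319.8301696777344, 163.24026489257812]]
[[ 610.19 -299.59]
 [ 492.27 -262.83]
 [ 460.54  -15.02]
 [ 669.54   11.27]] [np.float64(316.4828972771868), np.float64(123.51503535195448), np.float64(249.8317566093778), np.float64(210.64584051450166)]
seat,yaw [560.54 -86.59  -0.04] cost 3057.180688451894
slice 247 [np.float64(214.59109311740892), np.float64(199.96761133603238)] [530.52 366.67  20.  ]
scene [[266.93450927734375, 146.51455688476562], [328.33746337890625, 191.7569580078125], [276.77911376953125, 239.43173217773438], [215.20631408691406, 187.10760498046875]]
[[ 493.7  -258.49]
 [ 463.18   -9.54]
 [ 671.97   18.95]
 [ 700.13 -233.22]] [np.float64(207.97833281428734), np.float64(250.81828047959573), np.float64(210.72236231446436), np.float64(253.73715938678933)]
seat,yaw [575.57 -65.98   0.12] cost 6.6999999594241615
slice 421 [np.float64(409.1900237529691), np.float64(299.38004750593825)] [530.65 368.99  20.  ]
```

```bash
python3 -m jog '[-453,0,-282,0,-75,0, -453,0,-282,0,-75,0, -453,0,-282,0,-75,0, -453,0,-282,0,-75,0, -453,0,-282,0,-75,0, -453,0,-282,0,-75,0, -453,0,-282,0,-75,0, -453,0,-282,0,-75,0, -453,0,-282,0,-75,0, -453,0,-282,0,-75,0]' 94 20
python3 - <<'E'
from h import *
print(manip.read_state()["eef_rot"])
p=manip.camera("wrist");show("pics/w1.png",p)
E
```

```text
clock: 2.48
eef_pos: [451.8, -172.8, 227.7]
eef_rot: [-1.57, -0.0, -1.505]
wrist_force: [1.7, -0.7, -0.7]
finger_gap: 93.8
[-1.57025737e+00 -2.89386639e-04 -1.50467844e+00]
```

View pics/w1.png

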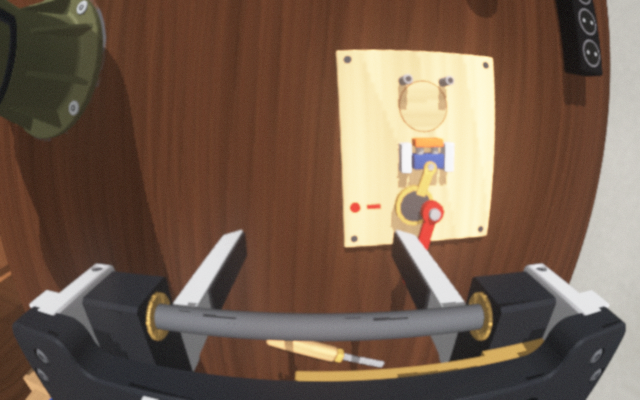

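The wrist view shows the board well: ring at about (423,107), rollers at (405,78) and (447,80), red dot (355,207). I'll fit the pose from this.

```bash
cat > wfit.py <<'E'
from h import *
from scipy.optimize import least_squares
np.set_printoptions(precision=2,suppress=True)
p=manip.camera("wrist")
g=cv2.cvtColor(p["img"],cv2.COLOR_RGB2GRAY)
c=np.array([[345,247],[487,236],[493,57],[337,51]],np.float32)
c2=cv2.cornerSubPix(g,c.reshape(-1,1,2).copy(),(5,5),(-1,-1),(3,50,.01))[:,0]
w=np.array([onz(p,q,12,True)[:2] for q in c2]); print(c2,w,[np.linalg.norm(w[i]-w[i-1]) for i in range(4)])
B=np.array([[-105,-180],[105,-180],[105,70],[-105,70]],float)
def f(x):
    a=x[2];Rm=np.array([[np.cos(a),-np.sin(a)],[np.sin(a),np.cos(a)]])
    return (B@Rm.T+x[:2]-w).ravel()
r=least_squares(f,[575,-70,.1]);print("seat",r.x,f(r.x))
hsv=cv2.cvtColor(p["img"],cv2.COLOR_RGB2HSV)
m=((hsv[...,1]>150)&(hsv[...,2]>120)&((hsv[...,0]<8)|(hsv[...,0]>172)));mm=np.zeros_like(m);mm[200:216,346:362]=m[200:216,346:362]
ys,xs=np.nonzero(mm);print("dot",len(xs),xs.mean(),ys.mean(),onz(p,[xs.mean(),ys.mean()],12,True))
for t,z in dict(seat=12,home=12,cam_axis=12,peak_mark=12,jaw=12).items():
    for d in manip.tip_of(t,p)[:1]: print(t,d["score"],np.array(d["xy"]),onz(p,d["xy"],z,True)[:2])
a=r.x[2];Rm=np.array([[np.cos(a),-np.sin(a)],[np.sin(a),np.cos(a)]])
print("pred seat cam peak",Rm@[0,-125]+r.x[:2],Rm@[-90,-125]+r.x[:2])
show("pics/w1c.png",p,(330,40,500,250),2.8)
E
python3 wfit.py
```

```text
[[340.53 250.32]
 [487.   236.  ]
 [493.    57.  ]
 [334.61  54.17]] [[ 491.14 -259.5 ]
 [ 704.53 -227.33]
 [ 670.51   21.26]
 [ 461.21  -12.56]] [np.float64(248.74915974476048), np.float64(215.80185569544346), np.float64(250.91097450562737), np.float64(212.0078473298806)]
seat [574.2  -65.07   0.14] [ 4.1   1.59 -1.33 -1.39 -2.05 -2.41 -0.72  2.22]
dot 61 351.37704918032784 211.18032786885246 [ 499.27 -204.13   12.  ]
seat 0.58 [421.8 109.9] [574.05 -67.76]
home 0.81 [423.6 105.1] [575.78 -61.45]
peak_mark 0.94 [353.1 210.1] [ 501.31 -202.53]
jaw 0.77 [418.9 140.5] [ 574.72 -106.24]
pred seat cam peak [ 591.57 -188.85] [ 502.45 -201.36]
```

View pics/w1c.png

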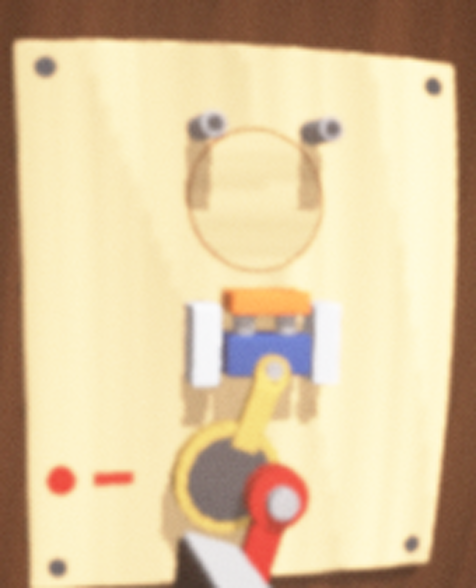

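```bash
cat > d.py <<'E'
import sys; from h import *
np.set_printoptions(precision=2,suppress=True)
s=manip.read_state(); Rm=R.from_euler('xyz',s["eef_rot"]).as_matrix()
t=np.array([float(v) for v in sys.argv[1:4]])
print("pos",s["eef_pos"],"rot",s["eef_rot"],"shift",Rm.T@(t-s["eef_pos"]),"clock",s["clock"], "q",s["joints"])
if len(sys.argv)>4: # target angle of tool z in world
    ang=np.arctan2(Rm[1,2],Rm[0,2]); print("turn y deg",-np.degrees(float(sys.argv[4])-ang))
E
python3 d.py 500 280 200 0.13
```

```text
pos [ 450.4  -175.71  227.46] rot [-1.57 -0.   -1.51] shift [-452.11   27.41   75.67] clock 2.8333 q [-0.45  0.15  1.7  -0.    1.29 -0.51]
turn y deg -4.1585673008406525
```

```bash
python3 -m jog '[-452,27,76,0,-4,0, -452,27,76,0,-4,0, -452,27,76,0,-4,0, -452,27,76,0,-4,0, -452,27,76,0,-4,0, -452,27,76,0,-4,0, -452,27,76,0,-4,0, -452,27,76,0,-4,0, -452,27,76,0,-4,0, -452,27,76,0,-4,0]'; python3 d.py 530.6 280 200 .13
```

```text
clock: 3.67
eef_pos: [495.5, 239.6, 203.0]
eef_rot: [-1.57, 0.0, -1.444]
wrist_force: [1.6, 0.0, 0.1]
finger_gap: 94.0
pos [495.53 239.63 203.02] rot [-1.57  0.   -1.44] shift [-35.61   3.04  39.89] clock 3.6667 q [ 0.38  0.32  1.55 -0.    1.27  0.26]
turn y deg -0.17768129029342744
```

```bash
python3 -m jog '[-20,0,30,0,0,0, -20,0,30,0,0,0, -20,0,30,0,0,0,-20,0,30,0,0,0]'
cat > ws.py <<'E'
from h import *
p=manip.camera("wrist")
np.set_printoptions(precision=2,suppress=True)
u=wpix(p,[530.6,368,20]).astype(int); print("pred",u)
hsv=cv2.cvtColor(p["img"],cv2.COLOR_RGB2HSV)
m=((hsv[...,2]>170)&(hsv[...,0]<30)&(hsv[...,1]<140)).astype(np.uint8)
n,l,st,ce=cv2.connectedComponentsWithStats(m)
i=min(range(1,n),key=lambda i:np.hypot(*(ce[i]-u))+(1000 if st[i,4]<400 else 0))
print(st[i],ce[i])
ys,xs=np.nonzero(l==i)
pts=np.array([onz(p,q,20,True)[:2] for q in zip(xs,ys)])
print("centre",pts.mean(0),"diam",2*np.sqrt(np.linalg.eigvalsh(np.cov(pts.T)))*2)
for d in manip.tip_of("slice",p)[:4]: print(d["score"],d["xy"],onz(p,d["xy"],0,True))
show("pics/w2.png",p)
E
python3 ws.py;python3 d.py 530.6 368 120 .13
```

```text
clock: 4.0
eef_pos: [522.4, 261.1, 202.7]
eef_rot: [-1.571, -0.0, -1.443]
wrist_force: [0.8, -0.1, 0.4]
finger_gap: 93.9
pred [339  92]
[ 311   65   56   55 2436] [338.6   92.29]
centre [529.95 368.07] diam [60.92 61.01]
0.98 [335.9, 93.6] [528.09 367.57   0.  ]
0.78 [362.0, 11.0] [545.46 472.55   0.  ]
0.63 [425.4, 142.7] [643.1  327.46   0.  ]
0.57 [255.9, 41.5] [428.21 419.78   0.  ]
pos [522.36 261.08 203.42] rot [-1.57  0.   -1.44] shift [-105.     83.43   21.75] clock 4.1 q [ 0.4   0.39  1.45 -0.    1.3   0.27]
turn y deg -0.13037125489877935
```

View pics/w2.png

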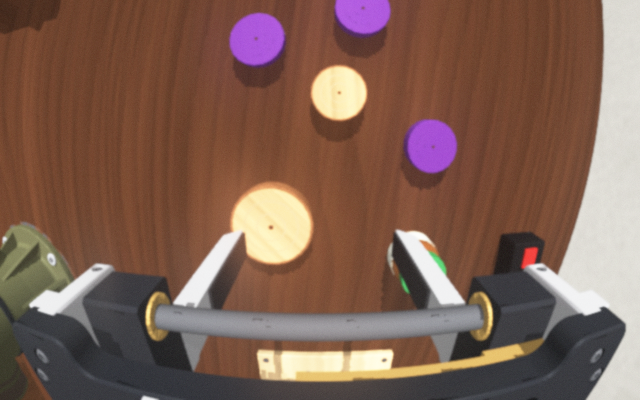

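The small pale slice is at wrist (339,92). All three cameras agree on (530,368), and its measured diameter of 61 mm confirms the choice.

```bash
python3 -m jog '[-106,100,21,0,0,0, -106,133,21,0,0,0, -106,133,21,0,0,0, -106,133,21,0,0,0, -106,133,21,0,0,0, -106,133,21,0,0,0, -106,133,21,0,0,0, -106,133,21,0,0,0]'; python3 d.py 530 368 25 .13
```

```text
clock: 4.77
eef_pos: [530.6, 369.6, 72.6]
eef_rot: [-1.568, 0.001, -1.442]
wrist_force: [0.4, 0.1, 0.7]
finger_gap: 94.1
pos [530.6  369.59  72.57] rot [-1.57  0.   -1.44] shift [ 1.56 47.57 -0.95] clock 4.7667 q [ 0.55  0.66  1.36 -0.    1.11  0.42]
turn y deg -0.08918562781352607
```

```bash
python3 -m jog '[1,25,0,0,0,0, 1,40,0,0,0,0, 1,47,0,0,0,0, 1,47,0,0,0,0, 1,47,0,0,0,0, 1,47,0,0,0,0]'; python3 -m jog '[0,0,0,0,0,0,0,0,0,0,0,0,0,0,0,0,0,0,0,0,0,0,0,0,0,0,0,0,0,0]' 50 20;python3 d.py 530 368 25 .13
```

```text
clock: 5.27
eef_pos: [530.4, 369.6, 24.8]
eef_rot: [-1.569, 0.001, -1.441]
wrist_force: [-0.5, 0.6, 0.3]
finger_gap: 94.2
clock: 5.68
eef_pos: [529.6, 369.5, 23.0]
eef_rot: [-1.571, 0.0, -1.441]
wrist_force: [0.0, 0.3, 0.9]
finger_gap: 64.1
pos [529.59 369.49  23.03] rot [-1.57  0.   -1.44] shift [ 1.53 -1.97  0.22] clock 5.6833 q [0.55 0.73 1.38 0.   1.03 0.42]
turn y deg -0.006481735088120404
```

```bash
python3 -m jog '[0,-1,0,0,0,0,0,-1,0,0,0,0,0,-1,0,0,0,0,0,-1,0,0,0,0]' 50 25; python3 -m jog '[0,-20,0,0,0,0,0,-50,0,0,0,0,0,-80,0,0,0,0,0,-110,0,0,0,0,0,-110,0,0,0,0,0,-110,0,0,0,0]';python3 d.py 560 -20 130 .13
python3 - <<'E'
from h import *
show("pics/w3.png",manip.camera("wrist"))
E
```

```text
clock: 6.02
eef_pos: [529.6, 369.4, 23.9]
eef_rot: [-1.571, -0.0, -1.441]
wrist_force: [0.5, -0.2, -0.7]
finger_gap: 61.3
clock: 6.52
eef_pos: [530.1, 369.8, 135.6]
eef_rot: [-1.568, 0.001, -1.441]
wrist_force: [0.6, -0.0, -0.9]
finger_gap: 61.4
pos [530.1  369.78 135.57] rot [-1.57  0.   -1.44] shift [390.38   5.01 -20.84] clock 6.5167 q [0.55 0.59 1.32 0.   1.22 0.42]
turn y deg -0.008943410764555704
```

View pics/w3.png

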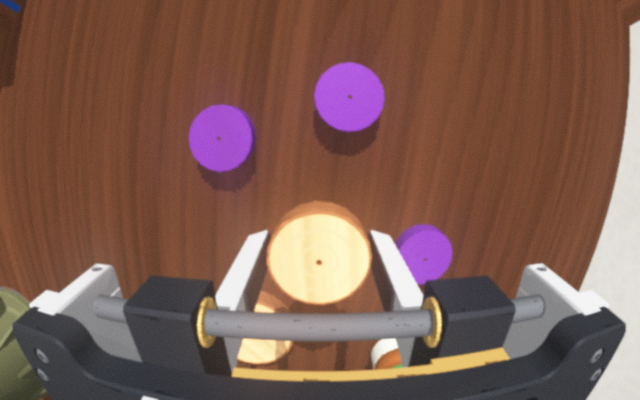

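The slice is held between the pads at (319,255). I'll carry it over the cam side of the board, well above the knob, to refine the seat's position with the wrist camera.

```bash
python3 d.py 560 -190 200 .13; python3 -m jog '[300,-65,0,0,0,0, 300,-65,0,0,0,0, 300,-65,0,0,0,0, 300,-65,0,0,0,0, 300,-65,0,0,0,0, 300,-65,0,0,0,0, 300,-65,0,0,0,0, 300,-65,0,0,0,0, 300,-65,0,0,0,0, 300,-65,0,0,0,0]'; python3 d.py 560 -190 200 .13
```

```text
pos [529.49 369.36 133.76] rot [-1.57  0.   -1.44] shift [558.6  -66.25 -42.18] clock 6.5667 q [ 0.55  0.59  1.32 -0.    1.22  0.42]
turn y deg -0.007848964033736546
clock: 7.4
eef_pos: [568.1, 71.5, 197.6]
eef_rot: [-1.573, 0.0, -1.443]
wrist_force: [0.2, -0.0, -1.1]
finger_gap: 61.6
pos [568.12  71.47 197.62] rot [-1.57  0.   -1.44] shift [258.29  -2.38 -41.47] clock 7.4 q [ 0.06  0.38  1.49  0.    1.28 -0.07]
turn y deg -0.10525189482689748
```

```bash
python3 -m jog '[258,0,-41,0,0,0, 258,0,-41,0,0,0, 258,0,-41,0,0,0, 258,0,-41,0,0,0, 258,0,-41,0,0,0, 258,0,-41,0,0,0, 258,0,-41,0,0,0, 258,0,-41,0,0,0, 258,0,-41,0,0,0, 258,0,-41,0,0,0]'
python3 - <<'E'
from h import *
p=manip.camera("wrist"); show("pics/w4.png",p)
for t,z in dict(seat=12,home=12,cam_axis=12,peak_mark=12,jaw=12,fixture=0,knob=52).items():
    for d in manip.tip_of(t,p)[:1]: print(t,d["score"],np.array(d["xy"]),onz(p,d["xy"],z,True)[:2])
print(manip.read_state()["eef_pos"])
E
```

```text
clock: 8.23
eef_pos: [561.4, -187.2, 198.3]
eef_rot: [-1.572, 0.001, -1.439]
wrist_force: [0.1, 1.2, -0.2]
finger_gap: 61.3
seat 0.67 [340.2  85.2] [569.25025377 -71.70954386]
home 0.73 [344.7  77.7] [572.99382208 -62.61570489]
cam_axis 0.56 [339.1 191.9] [ 585.02565841 -191.02695393]
peak_mark 0.7 [265.3 191.4] [ 500.65373017 -201.57532027]
jaw 0.63 [342.1 116. ] [ 575.97677313 -105.37919807]
fixture 0.61 [345.4  83.2] [575.40077757 -67.27000674]
knob 0.33 [343.1 117.2] [ 574.18826294 -106.65256094]
[ 561.27579965 -188.80013743  199.04294234]
```

View pics/w4.png

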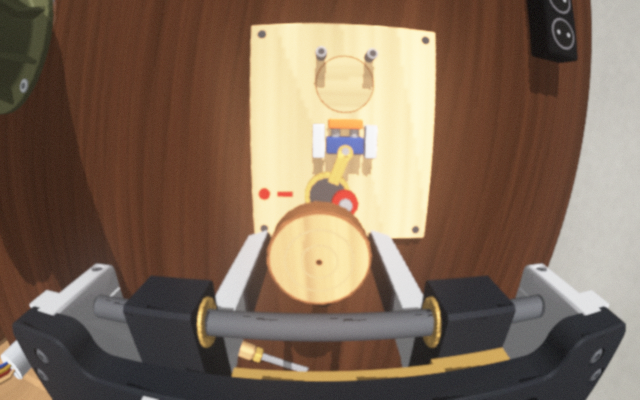

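The ring is at (345,84), the red dot at (264,194), and the held slice's face at (319,253). I'll fit the ring and the board edges precisely.

```bash
cat > ring.py <<'E'
from h import *
from scipy.optimize import least_squares, minimize
np.set_printoptions(precision=2,suppress=True)
p=manip.camera("wrist"); img=p["img"]; g=cv2.cvtColor(img,cv2.COLOR_RGB2GRAY)
show("pics/w4c.png",p,(230,10,450,250),2.4)
# red-ness relative: blur diff (dark line) 
lab=cv2.cvtColor(img,cv2.COLOR_RGB2LAB).astype(np.float32); a=lab[...,1]; a=a-cv2.GaussianBlur(a,(0,0),5)
a=cv2.GaussianBlur(a,(0,0),.7)
def samp(X):
    q=np.array([wpix(p,x) for x in X]).astype(np.float32)
    return cv2.remap(a,q[:,:1],q[:,1:],cv2.INTER_LINEAR).ravel()
th=np.linspace(0,2*np.pi,90,endpoint=False)
def cost(c,r=32): return -samp(np.c_[c[0]+r*np.cos(th),c[1]+r*np.sin(th),np.full(90,12)]).mean()
best=min((cost((x,y),r),x,y,r) for r in (31.5,32) for x in np.arange(566,583,1) for y in np.arange(-77,-58,1)); print("ring",best)
m=minimize(lambda c:cost(c,best[3]),best[1:3],method="Nelder-Mead");print("ring seat",m.x,m.fun)
hsv=cv2.cvtColor(img,cv2.COLOR_RGB2HSV)
M=((hsv[...,1]>130)&(hsv[...,2]>120)&((hsv[...,0]<8)|(hsv[...,0]>172))).astype(np.uint8)
M[:185]=0;M[205:]=0;M[:,:255]=0;M[:,272:]=0
ys,xs=np.nonzero(M);d=onz(p,[xs.mean(),ys.mean()],12,True);print("dot",len(xs),xs.mean(),ys.mean(),d)
v=d[:2]-m.x; print("yaw from dot-seat", np.arctan2(v[1],v[0])-np.arctan2(-125,-90), np.linalg.norm(v),"expect 154.0")
c=np.array([[251,25],[435,32],[425,238],[252,240]],np.float32)
c2=cv2.cornerSubPix(g,c.reshape(-1,1,2).copy(),(4,4),(-1,-1),(3,50,.01))[:,0]
w=np.array([onz(p,q,12,True)[:2] for q in c2]); print(c2.tolist(),w)
B=np.array([[-105,70],[105,70],[105,-180],[-105,-180]],float)
def f(x,i=slice(None)):
    Rm=np.array([[np.cos(x[2]),-np.sin(x[2])],[np.sin(x[2]),np.cos(x[2])]]);return (B@Rm.T+x[:2]-w)[i].ravel()
r=least_squares(f,[575,-70,.1]);print("corners",r.x,f(r.x))
# held slice: top face at TCP z -4
s=manip.read_state(); z=s["eef_pos"][2]-4
mm=((hsv[...,2]>150)&(hsv[...,0]<30)&(hsv[...,1]<125)).astype(np.uint8)
n,l,st,ce=cv2.connectedComponentsWithStats(mm); i=l[250,300]; ys,xs=np.nonzero(l==i); print(st[i])
h=cv2.convexHull(np.c_[xs,ys].astype(np.int32)).reshape(-1,2)
W=np.array([onz(p,q,z,True)[:2] for q in h]).astype(np.float32)
(cx,cy),rr=cv2.minEnclosingCircle(W); print("held face",cx,cy,rr,"mean-rel TCP",np.array([cx,cy])-s["eef_pos"][:2],s["eef_pos"])
E
python3 ring.py
```

```text
ring (np.float32(-4.1826), np.int64(573), np.int64(-69), 31.5)
ring seat [573.32 -69.05] -4.239197731018066
dot 84 264.14285714285717 191.78571428571428 [ 499.24 -204.09   12.  ]
yaw from dot-seat 0.12229575476063426 154.02248654097193 expect 154.0
[[251.33848571777344, 23.44690704345703], [434.3847961425781, 30.49324607849121], [423.00750732421875, 235.66929626464844], [252.0, 240.0]] [[ 461.95  -12.37]
 [ 668.55   12.41]
 [ 698.23 -234.53]
 [ 488.77 -266.8 ]]
corners [572.68 -70.73   0.12] [-2.02 -1.67 -0.19 -0.88  0.59 -2.07  1.61  4.62]
[ 269  214  101   89 6973]
held face 561.4291381835938 -190.80262756347656 29.33659553527832 mean-rel TCP [ 0.22 -1.85] [ 561.21 -188.96  198.99]
```

View pics/w4c.png

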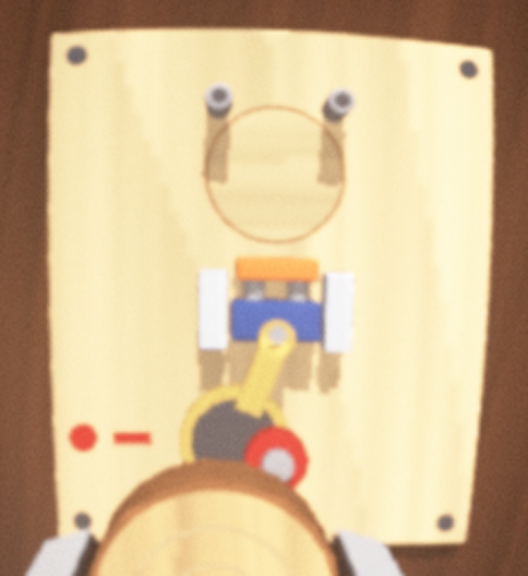

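The ring and dot fits agree: they are 154.02 mm apart, where 154.0 is expected. That puts the seat at (573.3,-69.0) with yaw 0.122. The slice's centre lies about 1.6 mm from the TCP along -y, so the TCP target is (573.2,-67.4).

```bash
python3 d.py 573.2 -67.4 100 .122;  python3 -m jog '[-119,20,28,0,0,0, -119,60,28,0,0,0, -119,98,28,0,0,0, -119,98,28,0,0,0, -119,98,28,0,0,0,-119,98,28,0,0,0,-119,98,28,0,0,0]'; python3 d.py 573.2 -67.4 38 .122
```

```text
pos [ 561.21 -188.96  198.99] rot [-1.57 -0.   -1.44] shift [-118.98   98.99   27.66] clock 8.6833 q [-0.39  0.42  1.43 -0.    1.29 -0.52]
turn y deg 0.4653176831704122
clock: 9.27
eef_pos: [574.1, -68.2, 102.1]
eef_rot: [-1.569, -0.001, -1.441]
wrist_force: [-0.4, -0.0, 0.4]
finger_gap: 61.7
pos [574.13 -68.16 102.11] rot [-1.57 -0.   -1.44] shift [-0.92 64.11 -0.91] clock 9.2667 q [-0.18  0.49  1.57 -0.    1.08 -0.31]
turn y deg 0.4469920102637095
```

```bash
python3 -m jog '[0,30,0,0,0,0, 0,45,0,0,0,0, 0,55,0,0,0,0, 0,60,0,0,0,0,0,60,0,0,0,0,0,60,0,0,0,0,0,60,0,0,0,0]'; python3 d.py 573.2 -67.4 36 .122
```

```text
clock: 9.85
eef_pos: [574.2, -67.9, 42.3]
eef_rot: [-1.569, -0.001, -1.441]
wrist_force: [0.4, 0.2, 0.3]
finger_gap: 61.4
pos [574.22 -67.87  42.26] rot [-1.57 -0.   -1.44] shift [-0.6   6.26 -0.96] clock 9.85 q [-0.18  0.57  1.6  -0.    0.97 -0.31]
turn y deg 0.43457174180476843
```

```bash
python3 -m jog '[0,2,-1,0,0,0, 0,4,-1,0,0,0, 0,4,-1,0,0,0, 0,4,-1,0,0,0,0,4,-1,0,0,0]'; python3 -m jog '[0,1,0,0,0,0, 0,1,0,0,0,0, 0,1,0,0,0,0]'
```

```text
clock: 10.27
eef_pos: [572.6, -67.7, 37.0]
eef_rot: [-1.571, -0.0, -1.441]
wrist_force: [-0.4, -0.3, 0.2]
finger_gap: 61.7
clock: 10.52
eef_pos: [572.5, -67.7, 35.9]
eef_rot: [-1.571, 0.0, -1.441]
wrist_force: [0.1, -0.4, -0.5]
finger_gap: 61.7
```

```bash
python3 -m jog '[0,0.7,0,0,0,0, 0,0.7,0,0,0,0, 0,0.7,0,0,0,0]'; python3 -c "
from cell import manip
import time
print(manip.read_state()['wrist_force'],manip.read_state()['eef_pos'])"
```

```text
clock: 10.77
eef_pos: [572.5, -67.7, 35.2]
eef_rot: [-1.571, 0.0, -1.441]
wrist_force: [-0.5, -0.1, -0.8]
finger_gap: 61.7
[-0.50852127 -0.10058732 -0.83380065] [572.53153252 -67.67579412  35.21390697]
```

Run:
```python
from h import *
p=manip.camera("scene"); u=topix(p,[573,-68,25]).astype(int); print(u); show("pics/s5.png",p,(int(u[0])-70,int(u[1])-60,int(u[0])+70,int(u[1])+60),5)
print(manip.read_state()['wrist_force'],manip.read_state()['eef_pos'])
```

```text
[285 196]
[-0.1949599   0.16269378 -0.52392155] [572.53229361 -67.66448634  35.23227958]
```

View pics/s5.png

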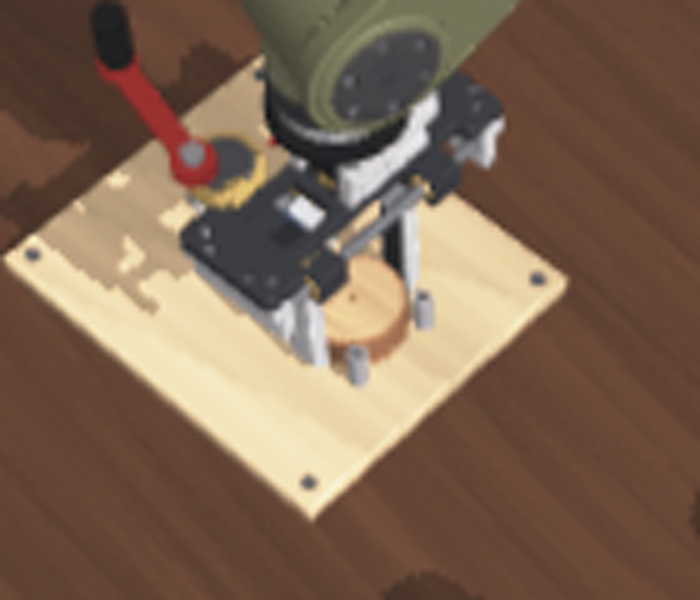

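```bash
for i in 1; do python3 -m jog '[0,0.5,0,0,0,0, 0,0.5,0,0,0,0, 0,0.5,0,0,0,0]'; python3 -m jog '[0,0.5,0,0,0,0, 0,0.5,0,0,0,0, 0,0.5,0,0,0,0]'; done
```

```text
clock: 11.07
eef_pos: [572.6, -67.7, 35.1]
eef_rot: [-1.571, -0.0, -1.441]
wrist_force: [-1.5, 0.5, 6.1]
finger_gap: 61.6
clock: 11.32
eef_pos: [572.6, -67.7, 35.0]
eef_rot: [-1.571, -0.0, -1.441]
wrist_force: [-6.4, 0.3, 11.7]
finger_gap: 61.5
```

The slice touches the board: the wrist reads 6 to 12 N upward. I'll ease off half a millimetre and open.

```bash
python3 -m jog '[0,-0.6,0,0,0,0,0,-0.6,0,0,0,0]';python3 -m jog '[0,0,0,0,0,0,0,0,0,0,0,0,0,0,0,0,0,0,0,0,0,0,0,0]' 86; python3 -m jog '[0,-15,0,0,0,0,0,-40,0,0,0,0,0,-70,0,0,0,0,0,-110,0,0,0,0,0,-145,0,0,0,0,0,-165,0,0,0,0,0,-165,0,0,0,0]'; python3 d.py 563 -188 200 .122
```

```text
clock: 11.48
eef_pos: [572.6, -67.7, 35.1]
eef_rot: [-1.57, -0.0, -1.441]
wrist_force: [-2.0, 0.9, 4.6]
finger_gap: 61.8
clock: 11.82
eef_pos: [572.5, -67.7, 34.6]
eef_rot: [-1.571, 0.0, -1.441]
wrist_force: [-0.2, -0.3, -0.4]
finger_gap: 84.2
clock: 12.4
eef_pos: [574.0, -67.9, 204.9]
eef_rot: [-1.564, -0.002, -1.441]
wrist_force: [0.5, -0.6, 0.9]
finger_gap: 86.0
pos [574.03 -67.93 204.86] rot [-1.56 -0.   -1.44] shift [117.62   4.94 -26.52] clock 12.4 q [-0.18  0.38  1.47  0.    1.29 -0.31]
turn y deg 0.4510863412740176
```

```bash
python3 d.py 570 -350 215 .122; python3 -m jog '[280,-10,30,0,0,0, 280,-10,30,0,0,0, 280,-10,30,0,0,0, 280,-10,30,0,0,0, 280,-10,30,0,0,0, 280,-10,30,0,0,0, 280,-10,30,0,0,0, 280,-10,30,0,0,0, 280,-10,30,0,0,0, 280,-10,30,0,0,0]' 60 25; python3 -m jog '[0,0,0,0,0,0,0,0,0,0,0,0]'
cat > k.py <<'E'
from h import *
np.set_printoptions(precision=2,suppress=True)
seat=np.array([573.3,-69.05]);yaw=.122;Rm=np.array([[np.cos(yaw),-np.sin(yaw)],[np.sin(yaw),np.cos(yaw)]])
cam=seat+Rm@[0,-125]; print("cam",cam)
ps={n:manip.camera(n) for n in("wrist","scene","top")}
for n,p in ps.items():
    w=n=="wrist"
    for d in manip.tip_of("knob",p)[:1]:
        X=onz(p,d["xy"],52,w)[:2]; v=X-cam; print(n,"tip",d["score"],d["xy"],X,"r",np.hypot(*v),"lever",np.angle(np.exp(1j*(np.pi+1.5+yaw-np.arctan2(v[1],v[0])))))
    for d in manip.masks_of("knob",p)[:1]:
        ys,xs=np.nonzero(d["pixels"]); X=onz(p,[xs.mean(),ys.mean()],73,w)[:2];v=X-cam; print(n,"mask",d["score"],len(xs),X,"r",np.hypot(*v),"lever",np.angle(np.exp(1j*(np.pi+1.5+yaw-np.arctan2(v[1],v[0])))))
    for t,z in(("slice",12),):
        for d in manip.tip_of(t,p)[:5]:
            X=onz(p,d["xy"],12,w)[:2]
            if np.hypot(*(X-seat))<60: print(n,t,d["score"],X, Rm.T@(X-seat))
show("pics/w6.png",ps["wrist"])
p=ps["scene"];show("pics/s6.png",p,(200,110,350,250),4)
E
python3 k.py; python3 d.py 580 -282 78 .122
```

```text
pos [574.03 -67.93 204.86] rot [-1.56 -0.   -1.44] shift [279.2   -9.79 -40.45] clock 12.4 q [-0.18  0.38  1.47  0.    1.29 -0.31]
turn y deg 0.4510863412740176
clock: 13.23
eef_pos: [638.4, -340.7, 208.7]
eef_rot: [-1.572, 0.001, -1.441]
wrist_force: [0.2, 0.2, -0.2]
finger_gap: 59.7
clock: 13.4
eef_pos: [638.8, -340.1, 210.2]
eef_rot: [-1.571, -0.0, -1.439]
wrist_force: [0.1, 0.4, -0.0]
finger_gap: 60.2
cam [ 588.51 -193.12]
wrist tip 0.94 [266.2, 129.6] [ 576.82 -281.97] r 89.61371166564139 lever 0.1820254582586169
wrist mask 0.71 487 [ 577.18 -283.35] r 90.93356798560167 lever 0.17613313301211495
scene tip 0.6 [238.1, 147.1] [ 578.16 -282.42] r 89.89894896287981 lever 0.16666880665919656
scene mask 0.73 5196 [608.89 -86.22] r 108.82409882126451 lever -2.9020654297192627
scene slice 0.84 [560.14 -51.44] [-10.92  19.09]
top slice 0.71 [578.02 -70.52] [ 4.51 -2.04]
pos [ 638.51 -341.46  209.8 ] rot [-1.57  0.   -1.44] shift [-66.52 131.81 -50.32] clock 14.0 q [-0.54  0.72  0.94  0.    1.48 -0.67]
turn y deg 0.445821431753703
```

View pics/w6.png

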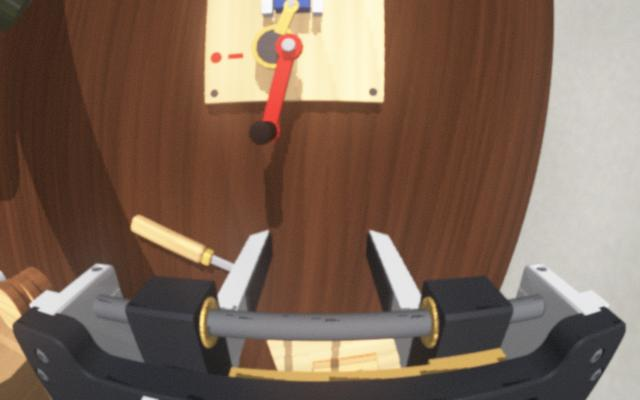

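View pics/s6.png

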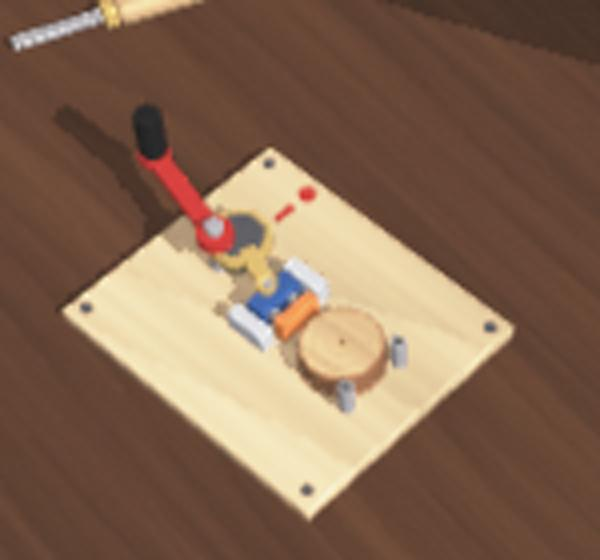

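The slice lies flat on its mark between the jaw and the rollers (scene crop 343,343). The knob is at wrist (266,130), which puts it at (577,-282) with the lever at about 0.175; the scene camera agrees. Next I go above it with the jaws along its path.

```bash
python3 -m jog '[-67,30,-53,0,7,0, -67,60,-53,0,14,0, -67,60,-53,0,14,0, -67,60,-53,0,14,0,-67,60,-53,0,14,0,-67,60,-53,0,14,0]' 60 ; python3 d.py 577.2 -282.3 79 -0.124
```

```text
clock: 14.5
eef_pos: [578.2, -282.6, 151.2]
eef_rot: [-1.569, -0.001, -1.685]
wrist_force: [0.3, 0.4, 1.1]
finger_gap: 59.9
pos [ 578.18 -282.57  151.19] rot [-1.57 -0.   -1.68] shift [-0.22 72.19 -1.15] clock 14.5 q [-0.51  0.57  1.32 -0.    1.25 -0.4 ]
turn y deg 0.5648612802395759
```

```bash
python3 -m jog '[0,30,-1,0,0,0, 0,50,-1,0,0,0, 0,65,-1,0,0,0, 0,71,-1,0,0,0,0,71,-1,0,0,0,0,71,-1,0,0,0,0,71,-1,0,0,0]'; python3 -m jog '[0,0,0,0,0,0,0,0,0,0,0,0,0,0,0,0,0,0,0,0,0,0,0,0,0,0,0,0,0,0,0,0,0,0,0,0]' 10 25; python3 -m jog '[0,0,0,0,0,0,0,0,0,0,0,0,0,0,0,0,0,0]' 10 25; python3 k.py | grep -v slice; python3 d.py 577.2 -282.3 79 -0.124
```

```text
clock: 15.08
eef_pos: [577.1, -282.3, 80.4]
eef_rot: [-1.569, -0.001, -1.685]
wrist_force: [0.7, -0.1, 0.6]
finger_gap: 60.1
clock: 15.58
eef_pos: [576.4, -281.8, 79.0]
eef_rot: [-1.57, -0.0, -1.685]
wrist_force: [0.6, 0.1, 0.4]
finger_gap: 23.1
clock: 15.83
eef_pos: [576.4, -281.8, 78.9]
eef_rot: [-1.571, -0.0, -1.685]
wrist_force: [0.8, -0.7, 1.5]
finger_gap: 21.5
cam [ 588.51 -193.12]
wrist tip 0.89 [318.6, 240.8] [ 576.13 -280.76] r 88.50959503600853 lever 0.1916014760205653
wrist mask 0.82 2048 [ 575.92 -284.72] r 92.4645059726207 lever 0.18784078437336557
scene tip 0.63 [275.6, 159.7] [ 523.47 -172.93] r 68.10623424412388 lever 1.9229901079897331
scene mask 0.56 76 [ 575.   -280.61] r 88.52450037872875 lever 0.2044002099010853
top tip 0.63 [343.0, 192.8] [558.28 -69.34] r 127.41714207626363 lever 2.953224285338785
pos [ 576.36 -281.79   78.92] rot [-1.57 -0.   -1.69] shift [ 0.41 -0.08  0.9 ] clock 16.4333 q [-0.51  0.65  1.38  0.    1.12 -0.4 ]
turn y deg 0.5425860850086675
```

View pics/w6.png

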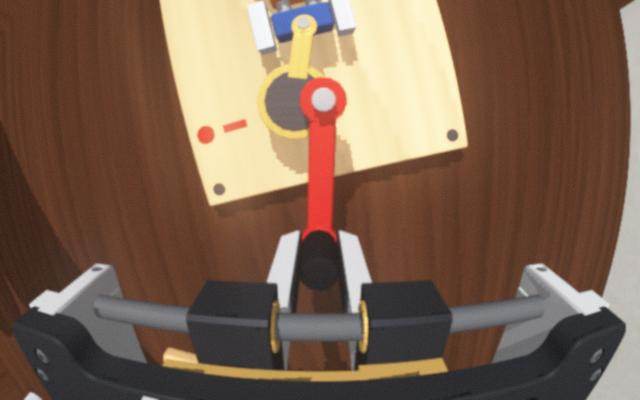

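The knob is gripped (gap 21.5 mm at wrist (319,255)). Next I work out the arc rows.

```bash
cat > arc.py <<'E'
import sys; from h import *
np.set_printoptions(precision=1,suppress=True)
seat=np.array([573.3,-69.05]);yaw=.122;Rm=np.array([[np.cos(yaw),-np.sin(yaw)],[np.sin(yaw),np.cos(yaw)]])
cam=seat+Rm@[0,-125]
s=manip.read_state();T=R.from_euler('xyz',s["eef_rot"]).as_matrix();v=s["eef_pos"][:2]-cam
v0=np.angle(np.exp(1j*(np.pi+1.5+yaw-np.arctan2(v[1],v[0])))); print("r",np.hypot(*v),"v",v0,"pos",s["eef_pos"],"F",s["wrist_force"],"gap",s["finger_gap"],s["clock"])
for t in map(float,sys.argv[1:]):
    a=np.pi+1.5+yaw-t; X=np.r_[cam+89.7*np.array([np.cos(a),np.sin(a)]),s["eef_pos"][2]]
    print(t,T.T@(X-s["eef_pos"]),"turn",np.degrees(t-v0))
E
python3 arc.py .25 .32 .39 .46 .53 .6 .67 .74 .81 .88
```

```text
r 89.49521576818566 v 0.18745157738792328 pos [ 576.4 -281.8   78.9] F [0.8 0.  2.8] gap 21.504377272942246 16.4333
0.25 [-0.1 -0.  -5.6] turn 3.58376063087264
0.32 [ -0.8  -0.  -11.8] turn 7.594465196788403
0.39 [ -2.  -0. -18.] turn 11.605169762704167
0.46 [ -3.6  -0.  -24.1] turn 15.61587432861993
0.53 [ -5.7  -0.  -30. ] turn 19.626578894535694
0.6 [ -8.1  -0.  -35.8] turn 23.637283460451453
0.67 [-10.9  -0.  -41.4] turn 27.64798802636722
0.74 [-14.2  -0.  -46.8] turn 31.65869259228298
0.81 [-17.8  -0.  -51.9] turn 35.66939715819874
0.88 [-21.7  -0.  -56.8] turn 39.6801017241145
```

```bash
python3 -m jog '[0,0,-5.6,0,3.6,0, -0.8,0,-11.8,0,7.6,0, -2,0,-18,0,11.6,0, -3.6,0,-24.1,0,15.6,0, -5.7,0,-30,0,19.6,0, -8.1,0,-35.8,0,23.6,0, -10.9,0,-41.4,0,27.6,0, -14.2,0,-46.8,0,31.7,0, -17.8,0,-51.9,0,35.7,0, -17.8,0,-51.9,0,35.7,0]';  python3 -m jog '[0,0,0,0,0,0,0,0,0,0,0,0]'; python3 arc.py .88 .95 1.02 1.09 1.16 1.23 1.3 1.37 1.44 1.5
```

```text
clock: 17.27
eef_pos: [526.7, -257.3, 78.9]
eef_rot: [-1.571, 0.001, -2.312]
wrist_force: [3.2, 3.3, -1.3]
finger_gap: 21.5
clock: 17.43
eef_pos: [527.3, -257.9, 78.9]
eef_rot: [-1.571, 0.001, -2.306]
wrist_force: [3.7, 3.1, 0.4]
finger_gap: 21.4
r 89.18112998705298 v 0.8083858978640766 pos [ 527.3 -257.9   78.9] F [3.7 3.1 0.4] gap 21.43649932702676 17.4333
0.88 [ 0.1 -0.  -6.4] turn 4.103185806007228
0.95 [ -0.7  -0.  -12.6] turn 8.113890371922988
1.02 [ -1.9  -0.  -18.8] turn 12.124594937838754
1.09 [ -3.6  -0.  -24.9] turn 16.13529950375452
1.16 [ -5.7   0.  -30.8] turn 20.146004069670273
1.23 [ -8.2   0.  -36.5] turn 24.15670863558604
1.3 [-11.1   0.  -42.1] turn 28.167413201501805
1.37 [-14.3   0.  -47.5] turn 32.178117767417575
1.44 [-18.    0.  -52.6] turn 36.18882233333333
1.5 [-21.4   0.  -56.7] turn 39.62656910411827
```

```bash
python3 -m jog '[0,0,-6.4,0,4,0, -0.7,0,-12.6,0,8,0, -1.9,0,-18.8,0,12,0, -3.6,0,-24.9,0,16,0, -5.7,0,-30.8,0,20,0, -8.2,0,-36.5,0,24,0, -11.1,0,-42.1,0,28,0, -14.3,0,-47.5,0,32,0, -18,0,-52.6,0,36,0, -18,0,-52.6,0,36,0]';  python3 -m jog '[0,0,0,0,0,0,0,0,0,0,0,0]'; python3 arc.py 1.5; python3 k.py
```

```text
clock: 18.27
eef_pos: [501.2, -209.0, 79.0]
eef_rot: [-1.57, 0.003, -2.938]
wrist_force: [11.4, 0.3, -5.5]
finger_gap: 21.8
clock: 18.43
eef_pos: [501.3, -209.7, 79.0]
eef_rot: [-1.57, 0.003, -2.934]
wrist_force: [12.0, 0.3, -5.0]
finger_gap: 21.5
r 88.75216494920369 v 1.4343357707804196 pos [ 501.3 -209.7   79. ] F [12.   0.3 -5. ] gap 21.521200018598176 18.4333
1.5 [ 0.6 -0.  -5.9] turn 3.762283199261575
cam [ 588.51 -193.12]
wrist tip 0.74 [318.8, 241.9] [ 500.82 -209.24] r 89.15750754336646 lever 1.4401546274733137
wrist mask 0.92 1938 [ 498.25 -209.67] r 91.76429010784295 lever 1.440619704381583
wrist slice 0.74 [572.13 -62.21] [-0.33  6.93]
scene tip 0.44 [274.8, 152.4] [ 508.4  -196.12] r 80.1728824728382 lever 1.5846258007269574
scene mask 0.53 4902 [609.46 -81.97] r 113.10766083160252 lever -2.9041050933302377
scene slice 0.78 [572.81 -59.08] [0.72 9.95]
top slice 0.8 [571.25 -65.81] [-1.64  3.46]
```

View pics/w6.png

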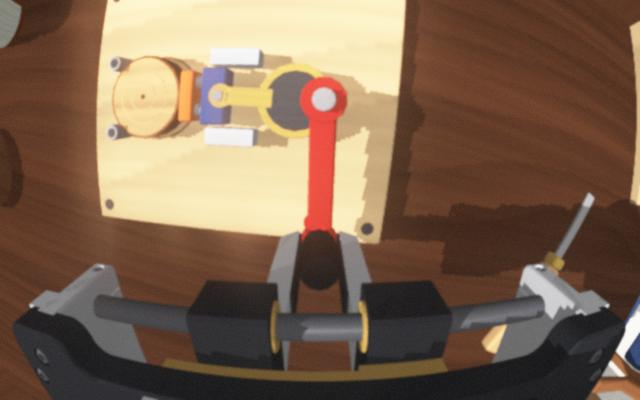

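View pics/s6.png

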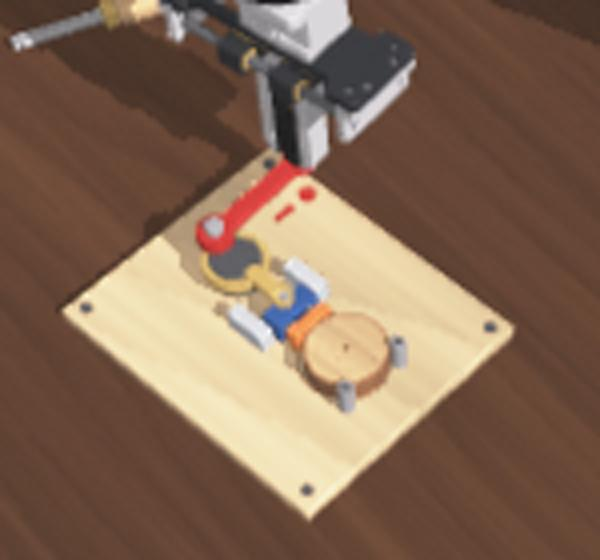

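The lever is at about 1.44. The jaw has pushed the slice to the rollers, with the slice at wrist (143,97) and touching both. There is a 12 N outward pull in the grip, so I'll ease the radius by about 1.5 mm on the last step.

```bash
python3 -m jog '[-1,0,-2.5,0,1.5,0, -1.5,0,-5,0,3,0, -1.5,0,-6,0,3.8,0, -1.5,0,-6,0,3.8,0, -1.5,0,-6,0,3.8,0]';  python3 -m jog '[0,0,0,0,0,0,0,0,0,0,0,0]'; python3 arc.py 1.5; python3 k.py
```

```text
clock: 19.45
eef_pos: [500.6, -203.6, 78.9]
eef_rot: [-1.57, 0.001, -3.001]
wrist_force: [5.7, -0.4, -1.4]
finger_gap: 21.4
clock: 19.62
eef_pos: [500.7, -203.5, 78.9]
eef_rot: [-1.57, 0.001, -3.001]
wrist_force: [5.8, -1.2, -0.6]
finger_gap: 21.5
r 88.47193781505749 v 1.5038931260429507 pos [ 500.7 -203.5   78.9] F [ 5.8 -1.2 -0.6] gap 21.528500128487558 19.6167
1.5 [ 1.2 -0.   0.3] turn -0.22305969137354012
cam [ 588.51 -193.12]
wrist tip 0.75 [316.0, 241.9] [ 499.84 -201.3 ] r 89.05193766121809 lever 1.5300411079556253
wrist mask 0.66 2010 [ 497.3  -203.39] r 91.78696746033697 lever 1.509833308811343
wrist slice 0.56 [573.39 -59.84] [1.21 9.13]
scene tip 0.51 [277.5, 151.7] [ 500.76 -193.09] r 87.75227849838127 lever 1.6223412282788074
scene slice 0.71 [577.06 -51.51] [ 5.87 16.95]
top slice 0.74 [577.52 -63.32] [4.88 5.18]
```

View pics/w6.png

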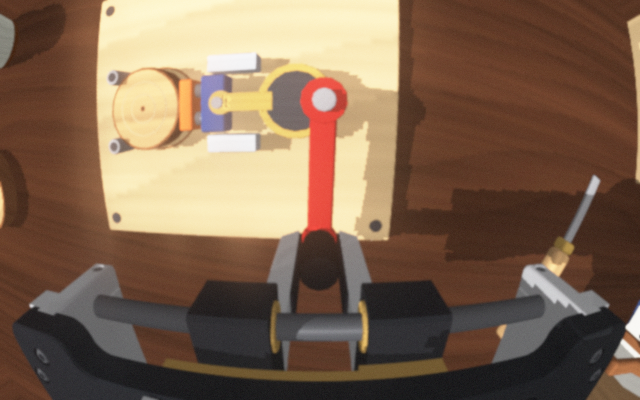

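View pics/s6.png

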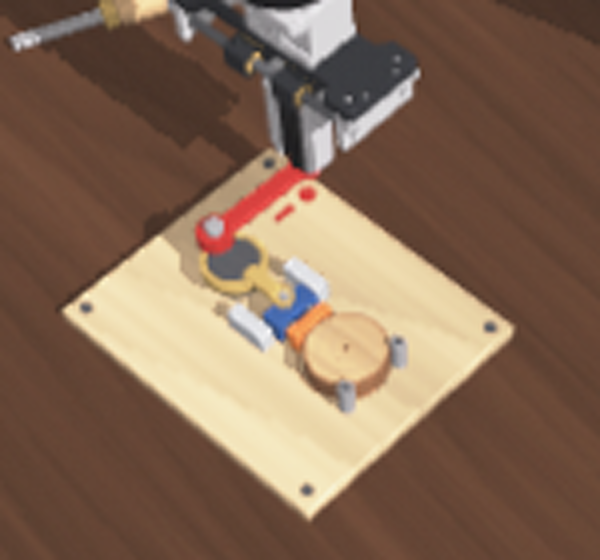

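Run:
```python
from h import *
np.set_printoptions(precision=1,suppress=True)
p=manip.camera("wrist");seat=np.array([573.3,-69.05]);yaw=.122;Rm=np.array([[np.cos(yaw),-np.sin(yaw)],[np.sin(yaw),np.cos(yaw)]])
for n,q,z in(("slice face",(143.5,107.5),32),("hub",(323.5,99),56),("hub52",(323.5,99),52)):
    X=onz(p,q,z,True)[:2];print(n,X,Rm.T@(X-seat))
for b,z in(((-26,31),38),((26,31),38),((0,5),32),((0,-125),55),((-90,-125),94)): print(b,wpix(p,np.r_[seat+Rm@b,z]))
print(manip.read_state())
```

```text
slice face [573.5 -64.4] [0.8 4.6]
hub [ 588.8 -193.2] [   0.3 -125.1]
hub52 [ 589.1 -193.2] [   0.5 -125.2]
(-26, 31) [113.2 146.4]
(26, 31) [111.2  77.7]
(0, 5) [143.1 108.6]
(0, -125) [323.2  99.6]
(-90, -125) [320.4 275.6]
{'clock': 20.2667, 'joints': array([-0.5,  0.4,  1.7,  0. ,  1. ,  1. ]), 'qd': array([-0., -0., -0., -0.,  0.,  0.]), 'effort': array([ -0.5, -55.8, -27.3,  -0.2,   1.3,   0. ]), 'eef_pos': array([ 500.6, -203.6,   78.9]), 'eef_rot': array([-1.6,  0. , -3. ]), 'wrist_force': array([ 5.7, -0.5, -1.2]), 'moment': array([-0.2, -1. , -0. ]), 'finger_gap': 21.694247145440954}
```

The slice is at board (0.8, 4.6), against home at (0, 5). The hub and rollers land on their predicted pixels, the lever is at about 1.50, and the grip is stable. I'm handing in.

```bash
python3 -c "
from cell import manip
print(manip.sign_off())"
```

```text
the job is handed in; nothing more can be done
None
```

The small birch slice is clamped against both rollers. I handed in at about 20.3 s with the gripper still holding the knob at the cam's highest lift. `sign_off` gives no verdict, so the outcome rests on the checks below.

**What I did:** I picked up the slice, lowered it onto the ring mark until the wrist felt the board, and let go. Then I gripped the knob and turned the lever from about 0.18 to 1.50.

**Last checks:**
- **Lever:** the gripper's position gives 1.50, and the wrist camera networks gave 1.51 to 1.53. The scene camera's knob detection said 1.62, but the gripper partly hid the knob, so I disregarded it.
- **Slice:** its centre is at board (0.8, 4.6) mm, against home at (0, 5), and the picture shows it against both rollers. The networks' own points for the slice scattered by several mm; I used the face seen by the wrist camera instead.
- **Forces:** a steady pull of about 6 N remained on the knob, and the highest force I read was about 13 N.
- **Bystanders:** I never touched the large slice, jar, chisel or purple discs, but I did not measure their positions again at the end.

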